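# Ease the lid of a ring case shut

### The job

The lid of the wooden ring case stands open, leaning back. Without pinching or gripping it, tip it forward with your fingers, catch it from below on the outside of a finger as it falls, hold it still there for a moment part-way down, then lower it slowly until it is fully shut without a knock and take your hand clear. Leave the other things on the bench where they are.

Things in the scene. Friction and masses are not known exactly. Their poses are not given: they have to be found in the camera images.
- ring_case: Ring case fixed to the bench: open oak box 120 mm deep (its x), 180 wide (its y), 70 high, walls 8 mm, filled with a grey pad to 47 mm above the bench, small rings standing to 56 mm. Origin at the centre of its underside, on the bench; x points from its front (on the robot's right) to its hinge side (left and somewhat ahead: yaw 0.8 to 1.7 rad), z up.
- lid (a joint): Opening angle, rad: 0 shut (level, on the rim), 1.57 upright, 1.82 leaning back on its stop, where it soon rests. The weight (0.26 kg) balances at about 1.5; the hinge's friction (0.02 N m) lets it stand from about 1.38 to 1.62. Tipped forward of that it falls, braked by a damper (0.15 N m s/rad): slowly at first, from 1.2 to 0 in about 2 s, ending at about 1 rad/s, which is a slam.
- lid_lip (a point): Middle of the lid's front edge, on its underside, 148 mm from the hinge line. The lid is a flat board 148 mm long, 180 wide, 10 thick (outer half 3 mm shorter at the lip). Shut, it overhangs the case's front wall by 28 mm along its whole width, its underside 70 mm above the bench, so a finger fits under this lip. Upright, this is its top edge, and the outer face lies 10 mm towards +x of the case.
- case_hinge (a point): Middle of the hinge line, fixed on the rear rim of the case, 60 mm from its centre along +x of the case and 70 mm above the bench; the line runs along the case's y.
- bench_block: Loose polished steel bench block 60 x 60 x 22 mm; leave alone. Origin at the centre of its underside.
- hammer: Loose small hammer lying flat, 200 mm long along its x, handle towards -x; leave alone.
- flux_jar: Loose jar 50 mm across and 50 mm high with a steel cap; leave alone. Origin at the centre of its underside.
Things that resemble listed ones, but are neither listed nor needed, are in the scene too. Of the things shaped like the ring_case, the wooden one is meant.

How it is judged:
On the way:
1. the lid, having fallen forward, is caught and held still on the fingers part-way down (opening between 0.2 and 1.2 rad, slower than 0.1 rad/s, fingers touching its inner face) (value of joint lid between 0.2 and 1.2 rad and velocity of joint lid between -0.1 and 0.1 rad/s and contact force between the fingers and lid_c0 above 0.2 N), for 0.25 s.
At the end, for the whole second after the job is handed in: the lid is shut (under 0.03 rad) and at rest, and the block, hammer and jar are within 15 mm of where they were (value of joint lid below 0.03 rad and velocity of joint lid between -0.05 and 0.05 rad/s and distance of each of bench_block, hammer, flux_jar from where it was at the start of the episode below 0.015 m); the robot touches nothing.
It fails at once if the lid came down with a knock (faster than 0.4 rad/s, 60 mm/s at its lip, below 0.15 rad) (value of joint lid below 0.15 rad and velocity of joint lid below -0.4 rad/s).
It fails at once if the lid was carried in a pinch: fingers pressing on its outer and inner faces at once (over 1.5 N on each, opening below 1 rad) (value of joint lid below 1 rad and contact force between the fingers and lid_c0 above 1.5 N and contact force between the fingers and lid_c1 above 1.5 N).
It fails at once if the block, hammer or jar was moved by more than 15 mm, or lifted (distance of any of bench_block, hammer, flux_jar from where it was at the start of the episode above 0.015 m).
It also fails if it takes over 48 s, if anything falls off the work surface, if the arm or the gripper's body presses on something with over 40 N, if the wrist force passes 120 N, or if a joint passes its speed limit or range.

### The arm

A 6-joint arm with a two-finger parallel gripper is mounted at the origin on the work surface. World frame = base frame: x ahead of the robot, y to its left, z up, the work surface at z = 0. Lengths are in m, angles in rad, forces in N, time in s.
With the tool pointing down it reaches from about 0.375 to 0.975 m from the base axis. Payload 3.8 kg.
Tool frame: the origin (TCP) lies at the very end of the fingers, on their centre line; the grasp point (between the pads) lies 19 mm behind it (hold_point_z is the distance from the TCP to the grasp point, in m); z points along the fingers, x is the direction in which the jaws open and shut, and the axes are right-handed (so a half turn about z gives the same grasp; the last joint's range is limited). The gripper opens to 88 mm and grips with 3 to 60 N. Pads are 18 mm wide; open, the fingers measure 123 mm over their backs; the gripper's body (75 mm by 187 mm) begins 45 mm behind the grasp point.
Start: joints at [-1.349, 0.264, 1.604, -0, 1.274, -0.037], TCP at [0.173, -0.653, 0.239] pointing down, gripper open.
Joint ranges: [-2.63, 2.63], [-0.94, 2.18], [0.31, 2.57], [-1.31, 4.45], [0, 2.66], [-2.55, 2.55]. Speed limits (rad/s): [2.57, 2.57, 3.14, 3.14, 3.14, 3.14].

### API

Orientations are given as a unit quaternion [w, x, y, z].
In Python, from plant import state, grab_frame, camera_params, close_job, hold_point_z gives the robot as it stands. The module is installed in compiled form; this text tells all that it offers.
- The arm moves only by the tool arm_command, never from a script. Its argument "deltas" is a list of rows, each a list of 7 numbers: the shift along the tool's x, y, z in cm, then the turn, a rotation vector about the tool's x, y, z in degrees, then the gripper's target within -1 to 1 (shut at 1, half-way at 0, fully open at -1). In form: [[dx, dy, dz, rx, ry, rz, grip], ...]. A call has 1 to 20 rows; each row is the pose to reach, as a shift and turn from the pose commanded when the call began, along the tool's axes at that moment; what a row does not reach only later rows make up. A row lasts 1/12 s, in which the tool goes at most 41.7 mm and 7.16 degrees, less where a joint would pass 70% of its speed; a pose out of reach is approached as far as the arm can. A call with a gripper value outside its range is refused whole. The fingers move at their own pace and stop on an object; the grip force is fixed at half the most. Time passes only in rows, so rows that repeat a pose let the fingers close. It gives the time, the measured TCP pose, the force and the opening at its end, in the units of the state.
- state(): the state, without advancing time (a new reading comes with each control period).
- grab_frame(name): name is "scene" or "top" or "wrist"; returns the picture (400x640x3 uint8, blue, green, red); there is no depth.
- camera_params(name): a dict with "intrinsics" (3x3 intrinsics, pixels), "k1" (the pictures are not rectified: a ray, as slopes to the right and down, at radius r is drawn at 1 + k1 r^2 times it, then the intrinsics apply), "extrinsics" (4x4, takes a point from camera to world coordinates); the wrist camera has in their place "mount" (4x4, takes a point from camera to tool coordinates, whose origin is the TCP and whose axes are the tool frame's). Camera axes: x right, y up, looking along -z (the intrinsics and any distortion apply to the point x, -y, -z); pixel columns grow to the right and rows downward; lengths in m; the calibration is good to about 2 mm. A picture is of the moment at which its call begins: read the wrist's pose just before it. camera_params takes no time and is no camera call.
- close_job(): hands the job in, once; it reports no verdict.
The state is a dict: "time": time; "joint_pos": joint angles; "joint_velocities": joint speeds; "joint_efforts": joint torques, N m; "tool_pos": TCP position; "tcp_rot": TCP orientation; "wrist_force": force on the tool from outside, world axes, zero at the start; "ft_torque": the same for the moment, N m; "width": finger opening in m.
Only numpy, scipy, OpenCV 4.12 (cv2) and the standard library are available. Lean on these libraries where they do the work, as an engineer would, in place of code of your own. Each camera call takes 0.05 s, during which the arm holds its last target. There are 200 camera calls.

## Working session

There is one attempt and no reset: what is moved stays moved. The work goes in short steps, Python scripts to look and compute and a tool call to move; the robot and the scene stay as the last step left them, time stands still between calls to the robot, and variables do not carry over. Pictures are saved under pics/ and viewed, about 8 in all and at most 12, crops included, and the job is handed in when it is done.

Besides the shell and the picture viewer there is one more tool, called after "Emit:" as a command line: name --pt "numbers of a row" for each row, then --argument value for the rest. arm_command: Moves the arm, as the interface text tells. Its arguments: {"type":"object","properties":{"deltas":{"type":"array"}},"required":["deltas"]}

```bash
mkdir -p pics
cat > h.py <<'E'
import numpy as np, cv2
from plant import *
def ray(cam,u,v):
    p=camera_params(cam);K=np.array(p["intrinsics"])
    d=cv2.undistortPoints(np.array([[[u,v]]],float),K,np.array([p["k1"],0,0,0.]))[0,0]
    E=np.array(p["extrinsics"]); return E[:3,3],E[:3,:3]@np.array([d[0],-d[1],-1])
def onz(cam,u,v,z):
    o,d=ray(cam,u,v); return o+d*(z-o[2])/d[2]
def proj(cam,P):
    p=camera_params(cam);K=np.array(p["intrinsics"]);E=np.linalg.inv(np.array(p["extrinsics"]))
    c=(E[:3,:3]@np.array(P).T).T+E[:3,3]; s=np.c_[c[:,0]/-c[:,2],-c[:,1]/-c[:,2]]
    r=(s**2).sum(1); s=s*(1+p["k1"]*r)[:,None]; return s@K[:2,:2].T+K[:2,2]
E
python3 - <<'E'
from h import *
for n in("scene","top"):
    f=grab_frame(n);cv2.imwrite(f"pics/{n}0.png",f)
    print(n,camera_params(n))
print(state())
E
```

```text
scene {'intrinsics': array([[368.1085808 ,   0.        , 319.96262968],
       [  0.        , 368.1085808 , 205.47481745],
       [  0.        ,   0.        ,   1.        ]]), 'k1': -0.050851200967965346, 'extrinsics': array([[ 0.83865438, -0.3483771 ,  0.41867914,  0.93440186],
       [ 0.54424942,  0.56599526, -0.61922688, -0.59563292],
       [-0.02124594,  0.74718322,  0.66427844,  0.69680917],
       [ 0.        ,  0.        ,  0.        ,  1.        ]])}
top {'intrinsics': array([[506.61725229,   0.        , 319.61271377],
       [  0.        , 506.61725229, 194.61346642],
       [  0.        ,   0.        ,   1.        ]]), 'k1': -0.07460479346285323, 'extrinsics': array([[-0.00217521,  0.99700673, -0.07728426,  0.43432679],
       [-0.99998281, -0.00174786,  0.0055968 , -0.00791118],
       [ 0.00544496,  0.07729511,  0.99699339,  1.20395038],
       [ 0.        ,  0.        ,  0.        ,  1.        ]])}
{'time': 0.1, 'joint_pos': array([-1.34889000e+00,  2.64679767e-01,  1.60523931e+00, -3.44842942e-05,
        1.27369033e+00, -3.69082923e-02]), 'joint_velocities': array([ 0.00046846, -0.00280365, -0.00281846,  0.00144988, -0.00011627,
       -0.00056552]), 'joint_efforts': array([ 1.68783904e-04, -5.03619361e+01, -3.58072042e+01,  7.31453137e-02,
        2.32992705e-02, -6.13899920e-05]), 'tool_pos': array([ 0.17259657, -0.65189661,  0.23751017]), 'tcp_rot': array([-6.31442920e-04,  7.92446636e-01, -6.09940416e-01, -7.86373477e-04]), 'wrist_force': array([ 0.35381061, -0.03951842, -0.31839863]), 'ft_torque': array([-0.00514933, -0.03632515, -0.02260602]), 'width': 0.08796235079489052}
```

View pics/scene0.png

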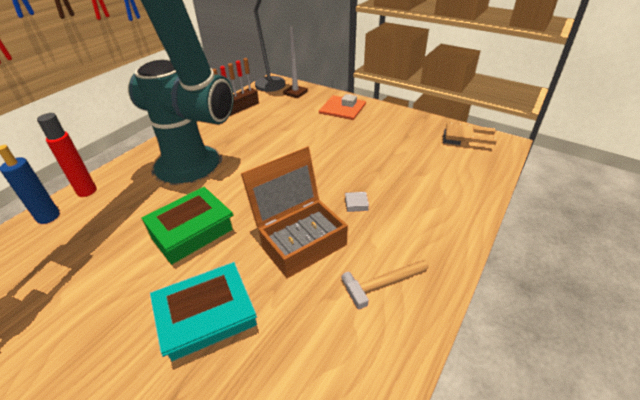

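View pics/top0.png

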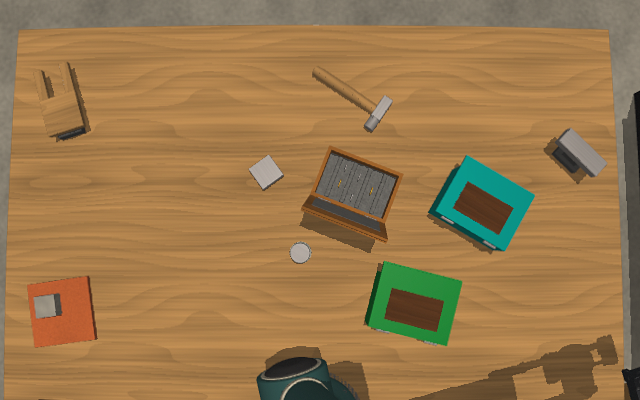

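The top picture shows the open wooden case at about (350,195). Its lookalikes are the teal closed case at (482,203) and the green closed case at (413,303), both painted, so I choose the wooden one. The jar cap is at (300,253), the block at (266,172) and the hammer at (355,95). The lid seems to lean toward the robot, which doesn't match the stated yaw of 0.8 to 1.7, so I'll check that in a close crop.

Run:
```python
from h import *
a=cv2.resize(cv2.imread("pics/scene0.png")[140:285,225:375],None,fx=2.6,fy=2.6,interpolation=2)
b=cv2.resize(cv2.imread("pics/top0.png")[130:275,235:410],None,fx=2.3,fy=2.6,interpolation=2)
cv2.imwrite("pics/crop1.png",np.hstack([a,b]))
for n,u,v,z in [("c1",330,147,.07),("c2",403,175,.07),("jar",300,253,.05),("block",266,172,.022),("ham",317,70,.01),("ham",378,114,.01),("base",295,380,0.1)]:
    print(n,onz("top",u,v,z).round(3))
```

```text
c1 [ 0.63  -0.038  0.07 ]
c2 [ 0.566 -0.203  0.07 ]
jar [0.391 0.03  0.05 ]
block [0.579 0.111 0.022]
ham [ 0.829 -0.009  0.01 ]
ham [ 0.721 -0.155  0.01 ]
base [0.121 0.04  0.1  ]
```

View pics/crop1.png

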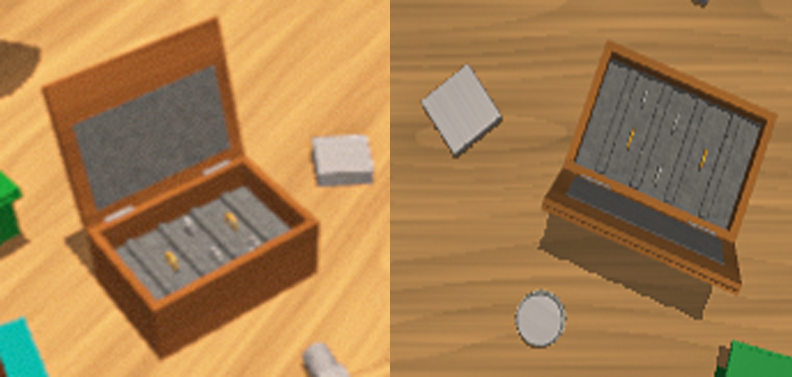

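The crop shows the hinges on the robot side: at about (330,200) and (380,217) in the top picture, and (270,225) in the scene picture. The lid therefore leans toward the robot, and the case yaw is about 2.77, not the stated 0.8 to 1.7. I trust the pictures but will check again from close by. Next I fit the case pose and check the wrist feasibility for a sideways finger.

```bash
cat > fit.py <<'E'
from h import *
from scipy.optimize import least_squares
pts={"top":[((-60,-90,70),(329.8,145.8)),((-60,90,70),(403.3,174.2)),((60,90,70),(385,221.2)),((60,-90,70),(312.4,193.5))],
"scene":[((-60,90,0),(287.7,277.3)),((-60,90,70),(284.6,258)),((-60,-90,70),(347.3,224.6)),((60,90,70),(260.4,229.2))]}
def W(c,P):
    R=np.array([[np.cos(c[2]),-np.sin(c[2]),0],[np.sin(c[2]),np.cos(c[2]),0],[0,0,1]])
    return np.array(P,float)/1000@R.T+[c[0],c[1],0]
def res(c): return np.concatenate([(proj(k,W(c,[a for a,_ in v]))-[b for _,b in v]).ravel() for k,v in pts.items()])
r=least_squares(res,[.54,-.1,2.77]);c=r.x
print(c,res(c).reshape(-1,2).round(1).tolist())
t=1.82;L=lambda y,n:(60-148*np.cos(t)+n*np.sin(t),y,70+148*np.sin(t)+n*np.cos(t))
for k in pts: print(k,proj(k,W(c,[L(-90,0),L(-90,10),L(90,0),L(90,10)])).round(0).tolist())
E
cat > ori.py <<'E'
import numpy as np
from scipy.spatial.transform import Rotation as R
def target(c,al,yaw=0,flip=1,side=1):
    # tool pointing along side*ey (rotated by yaw) and down by al
    a=c[2]+side*np.pi/2+yaw; d=np.array([np.cos(a)*np.cos(al),np.sin(a)*np.cos(al),-np.sin(al)])
    x=flip*np.array([-np.sin(a),np.cos(a),0]); return R.from_matrix(np.c_[x,np.cross(d,x),d])
E
python3 - <<'E'
from fit import *; from ori import *
print("hinge",W(c,[(60,0,70)]),"lip shut",W(c,[(-88,0,70),(-88,-90,70),(-88,90,70)]).round(3).tolist())
for side in(1,-1):
  for al in(20,30,40):
   for flip in(1,-1):
    T=target(c,np.radians(al),0,flip,side)
    for j1 in ([.15,.35] if side==1 else [-.7,-.45]):
     for p in(1.7,2.1):
      w=(R.from_euler('ZY',[j1,p]).inv()*T*R.from_euler('z',np.pi)).as_euler('ZYZ')
      a4=w[0]; print(side,al,flip,j1,p,w.round(2))
E
```

```text
[ 0.54714129 -0.09787136  2.77315546] [[-0.9, -1.1], [-0.0, -1.1], [-0.2, 1.5], [-2.6, 0.5], [-0.6, 1.8], [-0.1, 1.7], [0.6, 0.4], [-2.1, -0.4]]
top [[302.0, 206.0], [300.0, 210.0], [388.0, 239.0], [386.0, 243.0]]
scene [[309.0, 146.0], [306.0, 146.0], [242.0, 174.0], [240.0, 173.0]]
hinge [[ 0.49116781 -0.07626188  0.07      ]] lip shut [[0.629, -0.13, 0.07], [0.662, -0.046, 0.07], [0.597, -0.214, 0.07]]
1 20 1 0.15 1.7 [-1.12  2.    0.32]
1 20 1 0.15 2.1 [-0.99  1.8   0.69]
1 20 1 0.35 1.7 [-1.04  2.18  0.43]
1 20 1 0.35 2.1 [-0.86  1.94  0.8 ]
1 20 -1 0.15 1.7 [-1.12  2.   -2.82]
1 20 -1 0.15 2.1 [-0.99  1.8  -2.45]
1 20 -1 0.35 1.7 [-1.04  2.18 -2.71]
1 20 -1 0.35 2.1 [-0.86  1.94 -2.34]
1 30 1 0.15 1.7 [-0.94  1.94  0.39]
1 30 1 0.15 2.1 [-0.86  1.69  0.72]
1 30 1 0.35 1.7 [-0.85  2.1   0.53]
1 30 1 0.35 2.1 [-0.74  1.81  0.84]
1 30 -1 0.15 1.7 [-0.94  1.94 -2.75]
1 30 -1 0.15 2.1 [-0.86  1.69 -2.43]
1 30 -1 0.35 1.7 [-0.85  2.1  -2.61]
1 30 -1 0.35 2.1 [-0.74  1.81 -2.3 ]
1 40 1 0.15 1.7 [-0.77  1.87  0.45]
1 40 1 0.15 2.1 [-0.73  1.57  0.72]
1 40 1 0.35 1.7 [-0.69  2.    0.61]
[... 360 characters left out ...]

-1 20 -1 -0.7 2.1 [ 1.1   1.66 -0.61]
-1 20 -1 -0.45 1.7 [ 1.21  1.6  -0.15]
-1 20 -1 -0.45 2.1 [ 1.23  1.46 -0.53]
-1 30 1 -0.7 1.7 [0.99 1.79 2.86]
-1 30 1 -0.7 2.1 [0.96 1.56 2.53]
-1 30 1 -0.45 1.7 [1.04 1.58 2.99]
-1 30 1 -0.45 2.1 [1.07 1.38 2.64]
-1 30 -1 -0.7 1.7 [ 0.99  1.79 -0.28]
-1 30 -1 -0.7 2.1 [ 0.96  1.56 -0.62]
-1 30 -1 -0.45 1.7 [ 1.04  1.58 -0.15]
-1 30 -1 -0.45 2.1 [ 1.07  1.38 -0.5 ]
-1 40 1 -0.7 1.7 [0.82 1.74 2.83]
-1 40 1 -0.7 2.1 [0.82 1.46 2.53]
-1 40 1 -0.45 1.7 [0.87 1.55 2.99]
-1 40 1 -0.45 2.1 [0.92 1.3  2.68]
-1 40 -1 -0.7 1.7 [ 0.82  1.74 -0.32]
-1 40 -1 -0.7 2.1 [ 0.82  1.46 -0.61]
-1 40 -1 -0.45 1.7 [ 0.87  1.55 -0.15]
-1 40 -1 -0.45 2.1 [ 0.92  1.3  -0.47]
```

```bash
cat > go.py <<'E'
from fit import *; from ori import *
s=state(); q=s["tcp_rot"]; Rt=R.from_quat([q[1],q[2],q[3],q[0]]); p0=np.array(s["tool_pos"])
def d(P,T=None):
    v=Rt.inv().apply(np.array(P)-p0)*100; w=(Rt.inv()*T).as_rotvec(degrees=True) if T else np.zeros(3)
    print(np.r_[v,w].round(1).tolist())
def info(): 
    print(s["time"],p0.round(4),"case",((p0-[c[0],c[1],0])@np.c_[[np.cos(c[2]),np.sin(c[2]),0],[-np.sin(c[2]),np.cos(c[2]),0],[0,0,1]]).round(4),Rt.as_matrix().round(2).tolist(),"j",np.round(s["joint_pos"],2),"F",np.round(s["wrist_force"],2),s["width"])
C=lambda x,y,z:W(c,[(x,y,z)])[0]
E
sed -i '/^print\|^for k in pts: print/d' fit.py
python3 - <<'E'
from go import *
d([.5,-.25,.45]); T=target(c,np.radians(30)); d([.52,.2,.42],T); print(T.as_matrix().round(3))
E
```

```text
[-30.5, -41.9, -21.2, 0.0, 0.0, 0.0]
[-73.5, -55.4, -18.1, -55.4, 28.3, -48.8]
[[ 0.933 -0.18  -0.312]
 [-0.36  -0.466 -0.808]
 [ 0.     0.866 -0.5  ]]
```

Emit:
arm_command --pt "-30.5 -41.9 -21.2 0 0 0 1" --pt "-30.5 -41.9 -21.2 0 0 0 1" --pt "-30.5 -41.9 -21.2 0 0 0 1" --pt "-30.5 -41.9 -21.2 0 0 0 1" --pt "-30.5 -41.9 -21.2 0 0 0 1" --pt "-30.5 -41.9 -21.2 0 0 0 1" --pt "-30.5 -41.9 -21.2 0 0 0 1" --pt "-30.5 -41.9 -21.2 0 0 0 1" --pt "-30.5 -41.9 -21.2 0 0 0 1" --pt "-30.5 -41.9 -21.2 0 0 0 1" --pt "-30.5 -41.9 -21.2 0 0 0 1" --pt "-30.5 -41.9 -21.2 0 0 0 1" --pt "-30.5 -41.9 -21.2 0 0 0 1" --pt "-30.5 -41.9 -21.2 0 0 0 1" --pt "-30.5 -41.9 -21.2 0 0 0 1"

```text
time: 1.35
tool_pos: [0.5023, -0.2476, 0.4526]
tcp_rot: [-0.001, 0.794, -0.608, 0.001]
wrist_force: [0.0, -0.6, 0.5]
width: 0.0006
```

Run:
```python
from go import *
info(); T=target(c,np.radians(30)); d([.52,.2,.40],T)
cv2.imwrite("pics/w1.png",grab_frame("wrist"))
```

```text
1.35 [ 0.5023 -0.2476  0.4526] case [-0.012   0.1558  0.4526] [[0.26, -0.97, 0.0], [-0.97, -0.26, -0.0], [0.0, -0.0, -1.0]] j [-0.5  -0.01  1.53  0.    1.62  0.8 ] F [ 0.02 -0.56  0.52] 0.000577585715981208
[-42.8, -13.4, 5.3, -55.5, 28.0, -48.7]
```

View pics/w1.png

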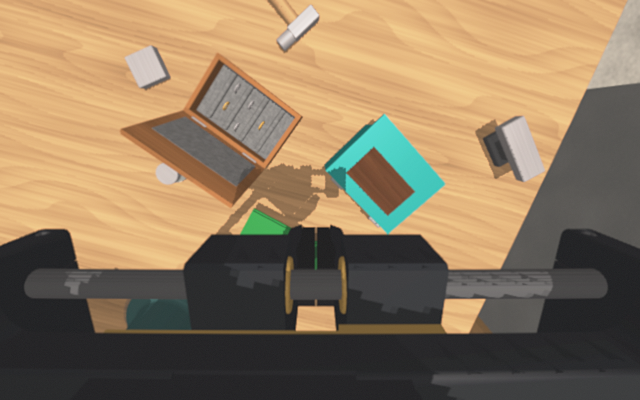

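The wrist picture agrees: the wooden case is open at about (245,110), with its lid leaning toward (180,160) on the robot side and the jar behind it at (168,173). The teal case is at (385,175). The layout is confirmed.

Emit:
arm_command --pt "-42.8 -13.4 5.3 -55.5 28 -48.7 1" --pt "-42.8 -13.4 5.3 -55.5 28 -48.7 1" --pt "-42.8 -13.4 5.3 -55.5 28 -48.7 1" --pt "-42.8 -13.4 5.3 -55.5 28 -48.7 1" --pt "-42.8 -13.4 5.3 -55.5 28 -48.7 1" --pt "-42.8 -13.4 5.3 -55.5 28 -48.7 1" --pt "-42.8 -13.4 5.3 -55.5 28 -48.7 1" --pt "-42.8 -13.4 5.3 -55.5 28 -48.7 1" --pt "-42.8 -13.4 5.3 -55.5 28 -48.7 1" --pt "-42.8 -13.4 5.3 -55.5 28 -48.7 1" --pt "-42.8 -13.4 5.3 -55.5 28 -48.7 1" --pt "-42.8 -13.4 5.3 -55.5 28 -48.7 1" --pt "-42.8 -13.4 5.3 -55.5 28 -48.7 1" --pt "-42.8 -13.4 5.3 -55.5 28 -48.7 1" --pt "-42.8 -13.4 5.3 -55.5 28 -48.7 1"

```text
time: 2.65
tool_pos: [0.5202, 0.1955, 0.3989]
tcp_rot: [0.491, 0.851, -0.162, -0.094]
wrist_force: [0.6, -0.9, -0.3]
width: 0.0004
```

Run:
```python
from go import *
info(); T=target(c,np.radians(30)); d([.52,.2,.40],T); print(camera_params("wrist")["mount"])
cv2.imwrite("pics/s1.png",grab_frame("scene"))
```

```text
2.65 [0.5202 0.1955 0.3989] case [ 0.1308 -0.2639  0.3989] [[0.93, -0.18, -0.32], [-0.37, -0.47, -0.81], [-0.0, 0.87, -0.5]] j [ 0.61  0.48  1.34 -0.63  2.19  0.85] F [ 0.58 -0.92 -0.31] 0.0003993905300293249
[-0.2, -0.1, -0.4, -0.0, 0.4, -0.2]
[[ 9.99999444e-01  9.56108523e-04 -4.44938900e-04 -5.41302529e-04]
 [ 8.08505928e-04 -9.65976895e-01 -2.58627116e-01 -6.73905259e-02]
 [-6.77076286e-04  2.58626612e-01 -9.65977131e-01 -1.45726524e-01]
 [ 0.00000000e+00  0.00000000e+00  0.00000000e+00  1.00000000e+00]]
```

View pics/s1.png

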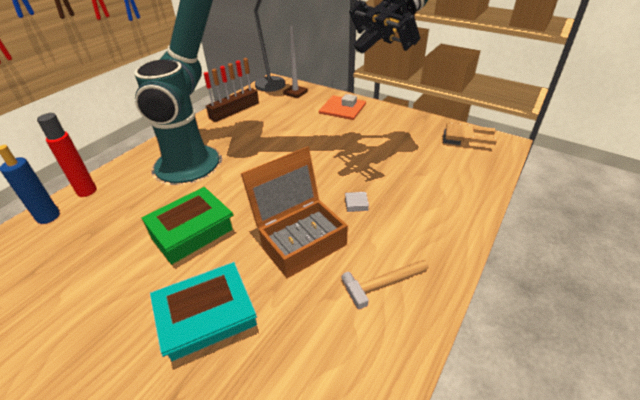

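The gripper is at upper right (390,20), the lid is still open, and nothing has been disturbed. In the case frame, tool +x is toward the front, so I go in behind the lid's left edge.

Emit:
arm_command --pt "-0.9 -11.6 22.7 0 0 0 1" --pt "-0.9 -11.6 22.7 0 0 0 1" --pt "-0.9 -11.6 22.7 0 0 0 1" --pt "-0.9 -11.6 22.7 0 0 0 1" --pt "-0.9 -11.6 22.7 0 0 0 1" --pt "-0.9 -11.6 22.7 0 0 0 1" --pt "-0.9 -11.6 22.7 0 0 0 1" --pt "-0.9 -11.6 22.7 0 0 0 1" --pt "-0.9 -9.5 28.4 0 0 0 1" --pt "-0.9 -9.5 28.4 0 0 0 1" --pt "-0.9 -9.5 28.4 0 0 0 1" --pt "-0.9 -9.5 28.4 0 0 0 1" --pt "-0.9 -9.5 28.4 0 0 0 1"

```text
time: 3.78
tool_pos: [0.4406, 0.0172, 0.1759]
tcp_rot: [0.49, 0.852, -0.161, -0.092]
wrist_force: [0.0, -1.0, -0.4]
width: 0.0008
```

Run:
```python
from go import *
info(); f=grab_frame("scene");g=grab_frame("top")
cv2.imwrite("pics/s2.png",np.hstack([cv2.resize(f[100:290,200:400],None,fx=2,fy=2),cv2.resize(g[110:300,230:430],None,fx=2,fy=2)]))
```

```text
3.7833 [0.4406 0.0172 0.1759] case [ 0.1408 -0.069   0.1759] [[0.93, -0.18, -0.31], [-0.37, -0.47, -0.81], [0.0, 0.86, -0.5]] j [ 0.45  0.4   1.9  -0.64  1.71  1.03] F [ 0.05 -0.95 -0.36] 0.0008012025680871027
```

View pics/s2.png

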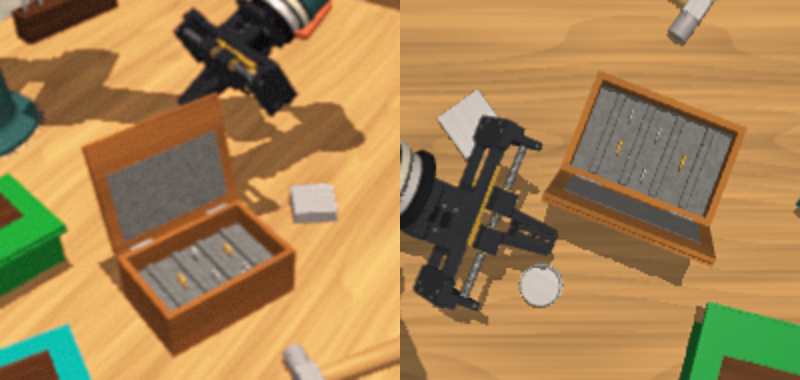

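The finger is behind the lid's left end, with its tip at about (555,235) in the right half, clear of the jar at (541,285). I push forward gently.

Emit:
arm_command --pt "0.9 0.2 0.4 0 0 0 1" --pt "1.8 0.2 0.4 0 0 0 1" --pt "2.7 0.2 0.4 0 0 0 1" --pt "3.5 0.2 0.4 0 0 0 1" --pt "4.3 0.2 0.4 0 0 0 1" --pt "5.1 0.2 0.4 0 0 0 1" --pt "5.8 0.2 0.4 0 0 0 1" --pt "6.5 0.2 0.4 0 0 0 1" --pt "7.2 0.2 0.4 0 0 0 1" --pt "7.8 0.2 0.4 0 0 0 1" --pt "8.3 0.2 0.4 0 0 0 1" --pt "8.8 0.2 0.4 0 0 0 1" --pt "9.1 0.2 0.4 0 0 0 1"

```text
time: 4.97
tool_pos: [0.5222, -0.0216, 0.1732]
tcp_rot: [0.492, 0.851, -0.16, -0.094]
wrist_force: [0.1, -0.5, -0.3]
width: 0.0007
```

```bash
cat > look.py <<'E'
import sys
from go import *
def look(name,ths):
    info(); f=grab_frame("scene")
    S=4; x0,y0,w,h=215,130,165,145
    im=cv2.resize(f[y0:y0+h,x0:x0+w],None,fx=S,fy=S,interpolation=2)
    for t,col in zip(ths,[(255,0,0),(0,255,0),(0,0,255),(255,0,255)]):
        L=lambda y:(60-148*np.cos(t),y,70+148*np.sin(t))
        q=proj("scene",W(c,[(60,90,70),L(90),L(-90),(60,-90,70)]))
        cv2.polylines(im,[((q-[x0,y0]+.5)*S).astype(np.int32)],False,col,1)
    cv2.imwrite(f"pics/{name}.png",im)
E
python3 -c "
from look import *
look('l1',[1.4,1.25,1.1])"
```

```text
4.9667 [ 0.5222 -0.0216  0.1732] case [ 0.0508 -0.0622  0.1732] [[0.93, -0.18, -0.32], [-0.36, -0.47, -0.81], [-0.0, 0.87, -0.5]] j [ 0.35  0.49  1.77 -0.72  1.7   0.94] F [ 0.08 -0.52 -0.32] 0.0006982880549549222
```

View pics/l1.png

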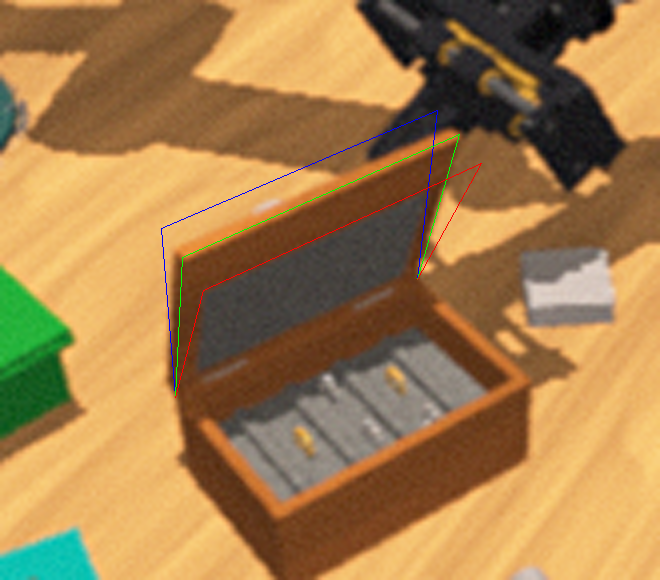

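The lid is at about 1.25 rad (its edge matches the green line) and will now fall by itself. I go round the left end to the front and wait underneath at about 0.65 rad.

Emit:
arm_command --pt "0 -2.7 -4.8 0 0 0 1" --pt "0 -2.7 -4.8 0 0 0 1" --pt "0 -2.7 -4.8 0 0 0 1" --pt "10.8 -7.3 -2.1 0 0 0 1" --pt "10.8 -7.3 -2.1 0 0 0 1" --pt "10.8 -7.3 -2.1 0 0 0 1" --pt "10.8 -7.3 -2.1 0 0 0 1" --pt "10.8 -4.6 2.7 0 0 0 1" --pt "10.8 -4.6 2.7 0 0 0 1" --pt "10.8 -4.6 2.7 0 0 0 1" --pt "10.8 -4.6 2.7 0 0 0 1"

```text
time: 5.93
tool_pos: [0.6209, -0.0618, 0.1202]
tcp_rot: [0.492, 0.851, -0.161, -0.094]
wrist_force: [-0.2, -0.7, 0.8]
width: 0.0005
```

```bash
python3 -c "
from look import *
look('l2',[1.1,.9,.66])"
```

```text
5.9333 [ 0.6209 -0.0618  0.1202] case [-0.0558 -0.0602  0.1202] [[0.93, -0.18, -0.32], [-0.37, -0.47, -0.81], [-0.0, 0.87, -0.5]] j [ 0.25  0.68  1.58 -0.78  1.65  0.89] F [-0.2  -0.67  0.78] 0.0004987909133729611
```

View pics/l2.png

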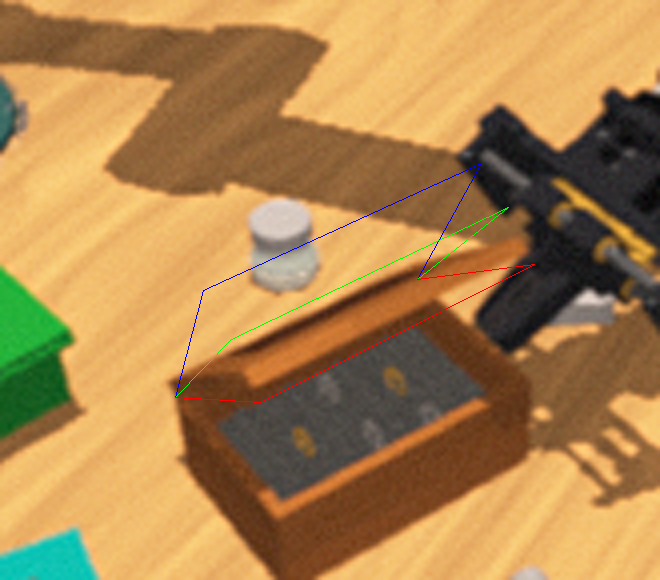

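The lid's lower front edge lies between the green (0.9) and red (0.66) lines, at about 0.7 rad, with the finger underneath at (520,300). I hold here.

Emit:
arm_command --pt "0 0 0 0 0 0 1" --pt "0 0 0 0 0 0 1" --pt "0 0 0 0 0 0 1" --pt "0 0 0 0 0 0 1" --pt "0 0 0 0 0 0 1" --pt "0 0 0 0 0 0 1" --pt "0 0 0 0 0 0 1" --pt "0 0 0 0 0 0 1" --pt "0 0 0 0 0 0 1" --pt "0 0 0 0 0 0 1" --pt "0 0 0 0 0 0 1" --pt "0 0 0 0 0 0 1"

```text
time: 6.98
tool_pos: [0.6218, -0.061, 0.1196]
tcp_rot: [0.492, 0.851, -0.16, -0.094]
wrist_force: [1.5, 1.8, -0.5]
width: 0.0002
```

```bash
python3 -c "
from look import *
look('l3',[.8,.7,.6])"
```

```text
6.9833 [ 0.6218 -0.061   0.1196] case [-0.0564 -0.0613  0.1196] [[0.93, -0.18, -0.32], [-0.36, -0.47, -0.81], [-0.0, 0.87, -0.5]] j [ 0.25  0.68  1.58 -0.78  1.65  0.89] F [ 1.51  1.76 -0.49] 0.00017128516768258258
```

View pics/l3.png

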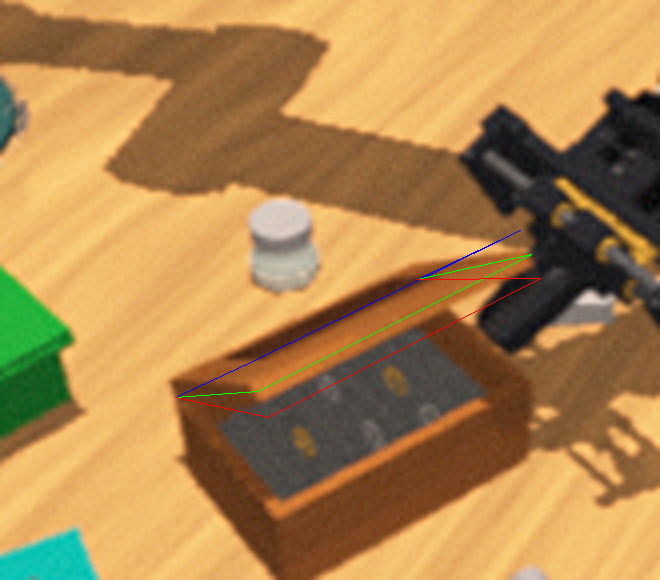

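The lid rests on the finger at about 0.68 rad, and the wrist force shows the load. I now compute the lowering arc, about the hinge at a radius of about 127 mm.

Run:
```python
import numpy as np
def arc(t0,ts):
    for t in ts:
        a=12.7*(np.cos(t)-np.cos(t0)); h=12.7*(np.sin(t)-np.sin(t0)); print([round(a,2),round(.866*h,2),round(-.5*h,2),0,0,0,1],end=", ")
    print()
arc(.68,np.arange(.66,.275,-.02)); arc(.28,np.r_[np.arange(.265,.10,-.015),np.arange(.1,.02,-.01)])
```

```text
[np.float64(0.16), np.float64(-0.17), np.float64(0.1), 0, 0, 0, 1], [np.float64(0.31), np.float64(-0.35), np.float64(0.2), 0, 0, 0, 1], [np.float64(0.46), np.float64(-0.53), np.float64(0.3), 0, 0, 0, 1], [np.float64(0.61), np.float64(-0.71), np.float64(0.41), 0, 0, 0, 1], [np.float64(0.75), np.float64(-0.89), np.float64(0.51), 0, 0, 0, 1], [np.float64(0.88), np.float64(-1.07), np.float64(0.62), 0, 0, 0, 1], [np.float64(1.02), np.float64(-1.26), np.float64(0.73), 0, 0, 0, 1], [np.float64(1.15), np.float64(-1.45), np.float64(0.84), 0, 0, 0, 1], [np.float64(1.27), np.float64(-1.64), np.float64(0.95), 0, 0, 0, 1], [np.float64(1.39), np.float64(-1.84), np.float64(1.06), 0, 0, 0, 1], [np.float64(1.5), np.float64(-2.03), np.float64(1.17), 0, 0, 0, 1], [np.float64(1.62), np.float64(-2.23), np.float64(1.29), 0, 0, 0, 1], [np.float64(1.72), np.float64(-2.43), np.float64(1.4), 0, 0, 0, 1], [np.float64(1.82), np.float64(-2.63), np.float64(1.52), 0, 0, 0, 1], [np.float64(1.92), np.float64(-2.84), np.float64(1.64), 0, 0, 0, 1], [np.float64(2.01), np.float64(-3.04), np.float64(1.76), 0, 0, 0, 1], [
[... 948 characters left out ...]
0, 0, 0, 1], [np.float64(0.41), np.float64(-1.78), np.float64(1.03), 0, 0, 0, 1], [np.float64(0.43), np.float64(-1.94), np.float64(1.12), 0, 0, 0, 1], [np.float64(0.43), np.float64(-1.94), np.float64(1.12), 0, 0, 0, 1], [np.float64(0.44), np.float64(-2.05), np.float64(1.18), 0, 0, 0, 1], [np.float64(0.45), np.float64(-2.16), np.float64(1.25), 0, 0, 0, 1], [np.float64(0.46), np.float64(-2.27), np.float64(1.31), 0, 0, 0, 1], [np.float64(0.47), np.float64(-2.38), np.float64(1.37), 0, 0, 0, 1], [np.float64(0.48), np.float64(-2.49), np.float64(1.44), 0, 0, 0, 1], [np.float64(0.48), np.float64(-2.6), np.float64(1.5), 0, 0, 0, 1], [np.float64(0.49), np.float64(-2.71), np.float64(1.56), 0, 0, 0, 1],
```

Emit:
arm_command --pt "0.16 -0.17 0.1 0 0 0 1" --pt "0.31 -0.35 0.2 0 0 0 1" --pt "0.46 -0.53 0.3 0 0 0 1" --pt "0.61 -0.71 0.41 0 0 0 1" --pt "0.75 -0.89 0.51 0 0 0 1" --pt "0.88 -1.07 0.62 0 0 0 1" --pt "1.02 -1.26 0.73 0 0 0 1" --pt "1.15 -1.45 0.84 0 0 0 1" --pt "1.27 -1.64 0.95 0 0 0 1" --pt "1.39 -1.84 1.06 0 0 0 1" --pt "1.5 -2.03 1.17 0 0 0 1" --pt "1.62 -2.23 1.29 0 0 0 1" --pt "1.72 -2.43 1.4 0 0 0 1" --pt "1.82 -2.63 1.52 0 0 0 1" --pt "1.92 -2.84 1.64 0 0 0 1" --pt "2.01 -3.04 1.76 0 0 0 1" --pt "2.1 -3.25 1.88 0 0 0 1" --pt "2.18 -3.46 2.0 0 0 0 1" --pt "2.26 -3.67 2.12 0 0 0 1" --pt "2.33 -3.88 2.24 0 0 0 1"

```text
time: 8.7
tool_pos: [0.6433, -0.0697, 0.0745]
tcp_rot: [0.492, 0.851, -0.16, -0.094]
wrist_force: [-0.2, 0.5, -1.6]
width: 0.0004
```

```bash
python3 -c "
from look import *
look('l4',[.4,.3,.2])"
```

```text
8.7 [ 0.6433 -0.0697  0.0745] case [-0.0796 -0.061   0.0745] [[0.93, -0.18, -0.32], [-0.36, -0.47, -0.81], [-0.0, 0.87, -0.5]] j [ 0.23  0.77  1.53 -0.79  1.61  0.91] F [-0.22  0.48 -1.56] 0.0004176624280699874
```

View pics/l4.png

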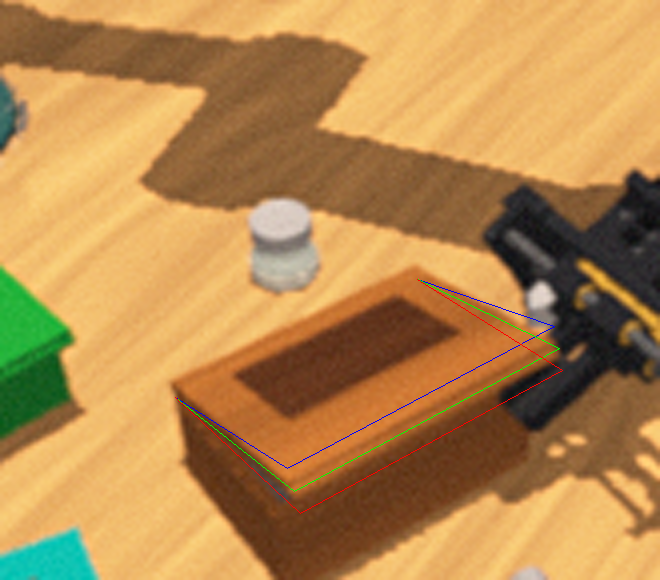

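The lid's lower lip edge is at about 0.27 rad, as planned, and rests on the finger. I continue more slowly.

Emit:
arm_command --pt "0.05 -0.16 0.09 0 0 0 1" --pt "0.1 -0.32 0.18 0 0 0 1" --pt "0.15 -0.48 0.28 0 0 0 1" --pt "0.19 -0.64 0.37 0 0 0 1" --pt "0.23 -0.8 0.46 0 0 0 1" --pt "0.27 -0.96 0.56 0 0 0 1" --pt "0.3 -1.12 0.65 0 0 0 1" --pt "0.33 -1.29 0.74 0 0 0 1" --pt "0.36 -1.45 0.84 0 0 0 1" --pt "0.39 -1.61 0.93 0 0 0 1" --pt "0.41 -1.75 1.01 0 0 0 1" --pt "0.43 -1.86 1.07 0 0 0 1" --pt "0.43 -1.96 1.13 0 0 0 1" --pt "0.44 -2.05 1.18 0 0 0 1" --pt "0.45 -2.16 1.25 0 0 0 1" --pt "0.46 -2.27 1.31 0 0 0 1" --pt "0.47 -2.38 1.37 0 0 0 1" --pt "0.48 -2.49 1.44 0 0 0 1" --pt "0.48 -2.6 1.5 0 0 0 1" --pt "0.49 -2.71 1.56 0 0 0 1"

```text
time: 10.42
tool_pos: [0.6478, -0.0713, 0.0434]
tcp_rot: [0.492, 0.851, -0.16, -0.094]
wrist_force: [-0.8, 0.1, -1.0]
width: 0.0004
```

Emit:
arm_command --pt "0 -0.1 0.05 0 0 0 1" --pt "0 -0.2 0.1 0 0 0 1" --pt "0 -0.3 0.15 0 0 0 1" --pt "0 -0.4 0.2 0 0 0 1" --pt "0 -0.5 0.26 0 0 0 1" --pt "0 -0.6 0.31 0 0 0 1" --pt "0 -0.6 0.31 0 0 0 1" --pt "0 -0.6 0.31 0 0 0 1"

```text
time: 11.08
tool_pos: [0.6479, -0.0711, 0.0367]
tcp_rot: [0.492, 0.851, -0.16, -0.094]
wrist_force: [-0.2, -1.1, -0.4]
width: 0.0007
```

```bash
python3 -c "
from look import *
look('l5',[.1,.0])"
```

```text
11.0833 [ 0.6479 -0.0711  0.0367] case [-0.0843 -0.0613  0.0367] [[0.93, -0.18, -0.32], [-0.36, -0.47, -0.81], [-0.0, 0.87, -0.5]] j [ 0.23  0.82  1.51 -0.79  1.58  0.93] F [-0.23 -1.14 -0.43] 0.0007115437685725613
```

View pics/l5.png

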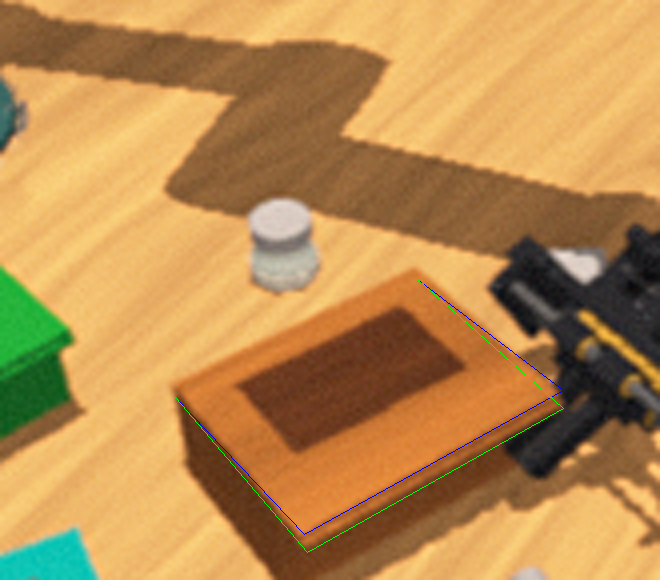

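The lid is shut (green line, 0 rad) and the wrist load is back to its baseline. I drop clear a little, then back out along the finger axis and rise.

Emit:
arm_command --pt "0 -0.2 0.1 0 0 0 1" --pt "0 -0.4 0.2 0 0 0 1" --pt "0 -0.4 0.2 0 0 0 1" --pt "0 -0.4 -1 0 0 0 1" --pt "0 -0.4 -3 0 0 0 1" --pt "0 -0.4 -5 0 0 0 1" --pt "0 -0.4 -8 0 0 0 1" --pt "0 -0.4 -11 0 0 0 1" --pt "0 5 -16 0 0 0 1" --pt "0 8 -20 0 0 0 1" --pt "0 8 -20 0 0 0 1" --pt "0 8 -20 0 0 0 1" --pt "0 8 -20 0 0 0 1" --pt "0 8 -20 0 0 0 1"

```text
time: 12.3
tool_pos: [0.6969, 0.0537, 0.2059]
tcp_rot: [0.491, 0.851, -0.16, -0.094]
wrist_force: [-0.2, 0.1, 0.1]
width: 0.0004
```

Run:
```python
from go import *
info(); a=grab_frame("top"); b=cv2.imread("pics/top0.png")
f=grab_frame("scene"); f0=cv2.imread("pics/scene0.png")
for n,(x,y,w,h) in {"block":(340,185,34,32),"hammer":(335,250,100,65)}.items(): print(n,cv2.absdiff(f,f0)[y:y+h,x:x+w].mean(), cv2.phaseCorrelate(np.float32(f0[y:y+h,x:x+w,1]),np.float32(f[y:y+h,x:x+w,1])))
x,y,w,h=284,237,32,32; print("jar top",cv2.phaseCorrelate(np.float32(b[y:y+h,x:x+w,1]),np.float32(a[y:y+h,x:x+w,1])))
im=np.hstack([cv2.resize(f[120:300,210:440],None,fx=1.7,fy=1.7),cv2.resize(a[50:230,230:430],None,fx=1.7,fy=1.7)][:2])
L=proj("scene",W(c,[(-88,90,70),(-88,-90,70)])); im=im.copy(); p=((L-[210,120]+.5)*1.7).astype(int); cv2.line(im,tuple(map(int,p[0])),tuple(map(int,p[1])),(0,255,0),1)
cv2.imwrite("pics/end.png",im)
```

```text
12.3 [0.6969 0.0537 0.2059] case [-0.0851 -0.1954  0.2059] [[0.93, -0.18, -0.32], [-0.36, -0.47, -0.81], [-0.0, 0.87, -0.5]] j [ 0.36  0.77  1.24 -0.74  1.89  0.78] F [-0.19  0.14  0.06] 0.0004058971342837506
block 7.928921568627451 ((-0.06689808717344192, -0.11909779281666744), 0.664327374762959)
hammer 5.895692307692308 ((0.04333653889671041, -0.016315360770079224), 0.8979532488187154)
jar top ((0.019243053368089846, -0.007240661698293849), 1.0022882702178322)
```

View pics/end.png

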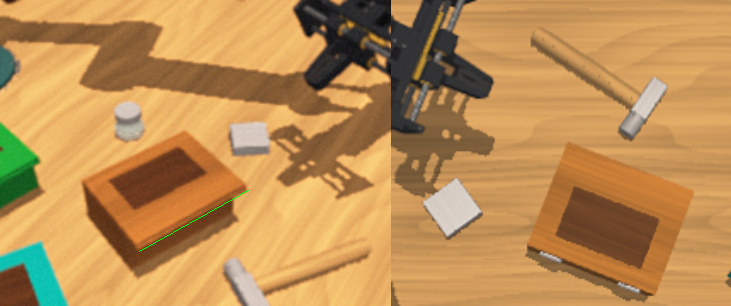

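The lid is shut on its line, and the hand is clear at the upper left of the right half. The jar, block and hammer have shifted by less than 0.2 px.

```bash
python3 -c "
from plant import close_job; print(close_job())"
```

```text
the job is handed in; nothing more can be done
None
```

I tipped the wooden case's lid forward with the closed fingers and let it fall. I then caught it from below at about 0.68 rad, held it for about 0.5 s or more, and lowered it until it was shut. The job was handed in at about 12.4 s of the 48 s allowed; no verdict was reported.

- **Lowering:** I commanded about 0.24 rad/s at first, then 0.18 rad/s, and about 0.12 rad/s near the end. I did not measure the lid's own speed.
- **Last checks:** In the pictures the lid lies on the 0 rad line and the hand is well clear. The wrist force was about 0.2 N. The block, hammer and jar have shifted by less than 0.2 px.
- **Disagreement:** The task gave a case yaw of 0.8 to 1.7 rad, but all three cameras showed about 2.77 rad, with the hinge toward the robot. I worked from the pictures, and the lid moved as they predicted.

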